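# Re-divide a kitting tote and load profiles and heat sinks

## Robot

A 7-joint arm with a two-finger parallel gripper is mounted at the origin on the work surface; the furniture and walls round the work are solid. World frame = base frame: x ahead of the robot, y to its left, z up, the work surface at z = 0. Lengths are in mm, angles in rad, forces in N, time in s.
With the tool pointing down it reaches from about 350 to 900 mm from the base axis. Payload 7.2 kg.
Tool frame: the origin (TCP) lies on the centre line of the jaws, within the pads' length; the fingertips stand 25 mm ahead of it and the grasp point (between the pads) lies 6 mm ahead of it (robot.tips_ahead is the distance from the TCP to the fingertips, in mm); z points along the fingers, y is the line along which they close (so a half turn about z gives the same grasp; the last joint's range is limited). The gripper opens to 88 mm and grips with 3 to 60 N. Pads are 20 mm wide; open, the fingers measure 115 mm over their backs; the gripper's body (75 mm by 178 mm) begins 61 mm behind the grasp point.
Start: joints at [-1.396, 0.411, -0.013, 1.596, 0.006, 1.134, -0.082], TCP at [150.273, 606.668, 247.653] pointing down, gripper open.
Joint ranges: [-2.95, 2.95], [-0.29, 1.99], [-1.47, 1.44], [0.14, 2.54], [-1.03, 4.17], [0.13, 1.85], [-2.86, 2.86]. Speed limits (rad/s): [2.39, 2.39, 3.01, 3.01, 3.14, 3.14, 3.14].

## Interface

Orientations are given as a unit quaternion [w, x, y, z].
In Python, from bench import robot gives the robot as it stands. Calls block until the motion is done:
- robot.move_ptp(position, orientation): joint-space move of the TCP to a pose.
- robot.move_straight(position, attitude=None, v=150): straight line of the TCP; attitude=None keeps the orientation; v is the mean speed in mm/s.
- robot.goto_joints(angles): joint-space move.
- robot.release() and robot.gripper_close(newtons=None): open the fingers fully, or close them until they stop; newtons is the grip in N (None keeps the last).
- robot.sleep(seconds).
- robot.inverse_kinematics(position, orientation): joint angles nearest the present ones, or None.
- robot.get_obs(): the state.
- robot.capture(name): name is "scene" or "top"; returns (picture, depth): 384x512x3 uint8, red, green, blue; 384x512 float32, mm along the optical axis (not along the pixel's ray), 0 where there is no reading.
- robot.calibration(name): a dict with "K" (3x3 intrinsics, pixels), "origin" and "attitude" of the camera in the world. Camera axes: x right, y up, looking along -z (the intrinsics and any distortion apply to the point x, -y, -z); pixel columns grow to the right and rows downward; lengths in mm; the calibration is good to about 2 mm. A picture is of the moment at which its call begins. calibration takes no time and is no camera call.
A pose or a line that the arm cannot do raises robot.IKError and nothing moves.
- robot.job_done(): hands the job in; it is judged then, once.
The state is a dict: "t": time; "qpos": joint angles; "joint_vel": joint speeds; "joint_efforts": joint torques, N m; "eef_pos": TCP position; "tcp_rot": TCP orientation; "contact_force": force on the tool from outside, world axes, zero at the start; "torque": the same for the moment, N m; "grip_width": finger opening in mm; "grasp_force": force on a finger pad.
Only numpy, scipy, OpenCV 4.12 (cv2) and the standard library are available. Lean on these libraries where they do the work, as an engineer would, in place of code of your own. Each camera call takes 0.05 s, during which the arm holds its last target. There are 200 camera calls.

## Task

Get the divided tote ready for this order and kit it: first put what the last job left in it (a loupe, a setting block or both) into the black tray. Then pull up the divider's spring plunger and turn its wing so that it stays out by itself when you let go, slide the divider to where every slotted profile will fit in the left compartment and every heat sink in the right one, and turn the wing back so that the pin drops fully home. Lay all the profiles and heat sinks from the bench flat on the tote's floor, lengthwise in its lanes, heat sinks fins up, and leave the other things on the bench where they are.

Things in the scene. Friction and masses are not known exactly. Their poses are not given: they have to be found in the camera images.
- tote_centre (a point): Grey open tote, screwed to the bench. This point is the centre of its inner floor, 4 mm above the bench; y runs along the tote (leftward for the robot), x across it, away from the robot. Inside 234 mm along y, 184 mm along x; walls 4 mm thick, tops 45 mm above the bench.
- tote: The tote again, origin on the bench under its centre, same axes. On its floor two ribs, 4 mm wide and 5 mm high, run along y at x = -27 and +27 mm and part it into three lanes, the middle one 50 mm wide, the outer two 63 mm.
- divider_top (a point): Black upright cross-wall (divider), 6 mm thick, with a bead on its top edge: 10 mm thick (y), 12 mm high, 150 mm long (x), to be gripped from above. This point is the centre line of the wall at mid-bead, 58 mm above the bench; axes as the tote's. Unlocked, it slides along y with about 1 N and stays where it is left.
- divider (a joint): Divider position, m, 0 to 0.135, growing to the right (-y of the tote). Left (+y) compartment: 50 mm + this value; right one: 178 mm - this value. The pin finds gaps between the rail's rungs at 0.009 and every 0.015 from there to 0.129, with 1 mm play; let down elsewhere it slips into the nearest gap unless within 1.5 mm of half-way (then it stands on a rung). Starts at 0.005 to 0.060.
- wing_grip (a point): Centre of the black wing knob of the divider's spring plunger: an upright bar 36 mm long, 10 mm thick, 22 mm high, 118 mm in front (-x of the tote) of the divider's middle, outside the tote's wall. Pin home, it is 71 mm above the bench, its underside 60 mm, over a steel collar whose top is at 53 mm. y runs along the bar: with the tote's y at wing 0.
- plunger (a joint): Lift of the plunger, m, 0 to 0.016: 0 with the pin home between two rungs of the index rail, about 0.009 when it stands on a rung, 0.011 when its cross pin rests on the collar (held out). A spring pulls it down, 4 N at 0, 8 N at 0.011.
- wing (a joint): Turn of the wing knob about the upright plunger axis, rad, 0 to 1.35, anticlockwise from above. It turns only when lifted more than 0.0115. Turned beyond about 1.0 and let down, it rests on the collar and stays out; at 0 the cross pin fits the collar's slot and the plunger can drop.
- profile_a_mid (a point): Aluminium slotted profile (square 20 x 20 mm bar with a slot in each face), 120 mm long; may be absent. Grip it across its 20 mm width. This point is its centre, 10 mm above what it lies on; its y axis runs along its length.
- profile_b_mid (a point): Aluminium slotted profile (square 20 x 20 mm bar with a slot in each face), 120 mm long; may be absent. Grip it across its 20 mm width. This point is its centre, 10 mm above what it lies on; its y axis runs along its length.
- profile_long_mid (a point): Aluminium slotted profile (square 20 x 20 mm bar with a slot in each face), 150 mm long; may be absent. Grip it across its 20 mm width. This point is its centre, 10 mm above what it lies on; its y axis runs along its length.
- sink_a_mid (a point): Aluminium heat sink with seven lengthwise fins standing up on a 5 mm base, 30 mm wide, 50 mm long, 22 mm tall; may be absent. Grip it across its 30 mm width. This point is its centre, 11 mm above what it stands on; its y axis runs along its length, z is up out of the fins.
- sink_b_mid (a point): Aluminium heat sink with seven lengthwise fins standing up on a 5 mm base, 30 mm wide, 50 mm long, 22 mm tall; may be absent. Grip it across its 30 mm width. This point is its centre, 11 mm above what it stands on; its y axis runs along its length, z is up out of the fins.
- sink_long_mid (a point): Aluminium heat sink with seven lengthwise fins standing up on a 5 mm base, 30 mm wide, 80 mm long, 22 mm tall; may be absent. Grip it across its 30 mm width. This point is its centre, 11 mm above what it stands on; its y axis runs along its length, z is up out of the fins.
- block_mid (a point): Aluminium setting block, 30 x 40 x 20 mm, left in the right part of the tote, in the lane nearest the rail; may be absent. Grip it across its 30 mm (x). This point is its centre, 10 mm above its underside; y runs along its 40 mm.
- loupe_mid (a point): Black eye loupe, a round barrel 37 mm across and 34 mm tall, left in the right part of the tote, in the lane farthest from the rail; may be absent. This point is its centre, 17 mm above its underside.
- esd_tray: Shallow black tray fixed to the bench at the back right: floor 2 mm thick, inside 96 mm along its x and 146 mm along its y, walls 22 mm high. Origin: centre of its underside.
- usb_stick: Memory stick, 18 x 50 x 9 mm; a loose bystander that only stands about. Origin: centre of its underside.
- counter: Hand tally counter, 44 x 60 x 28 mm; a loose bystander that only stands about. Origin: centre of its underside.
- amber_tape: Roll of tape lying flat, 62 mm across, 12 mm high; a loose bystander that only stands about. Origin: centre of its underside.
- hex_key_fold: Folding hex key set, 24 x 100 x 22 mm; a loose bystander that only stands about. Origin: centre of its underside.
There are look-alikes about, which are no part of the job. Leave any green look-alike of the part that bears sink_a_mid alone.

How it is judged (in metres and radians):
On the way, in this order (a step that is already met when the one before it is completed fails the run):
1. what the last job left in the tote lies in the black tray (x of block_mid in the frame of esd_tray between -0.05 and 0.05 m and y of block_mid in the frame of esd_tray between -0.075 and 0.075 m and z of block_mid in the frame of esd_tray between 0 and 0.025 m and x of loupe_mid in the frame of esd_tray between -0.05 and 0.05 m and y of loupe_mid in the frame of esd_tray between -0.075 and 0.075 m and z of loupe_mid in the frame of esd_tray between 0 and 0.025 m), for 0.2 s.
2. the plunger is lifted and turned and stays out by itself, let go (value of joint plunger above 0.009 m and value of joint wing above 0.5 rad and contact force between the fingers and anything else below 0.3 N), for 0.3 s.
3. the divider has been slid to where the 120 mm profiles fit, and the wing is turned back with the pin home (value of joint plunger below 0.002 m and value of joint wing below 0.25 rad and value of joint divider above 0.068 m), for 0.2 s.
At the end, for the whole second after the job is handed in: The pin is home (lift under 2 mm, wing within 0.25 rad of its locked position) and every part present lies flat on the tote's floor (within 2.5 mm), lengthwise (within 0.2 rad), all profiles left of the divider and all heat sinks right of it with their fins up; the leftovers lie in the tray (all of step 1 and all of step 3 and z of profile_a_mid in the frame of tote_centre between 0.0075 and 0.0125 m and x of profile_a_mid in the frame of tote_centre between -0.092 and 0.092 m and y of profile_a_mid in the frame of tote_centre between -0.117 and 0.117 m and angle between the y axis of each of profile_a_mid, profile_b_mid, profile_long_mid, sink_a_mid, sink_b_mid, sink_long_mid and the y axis of tote_centre, either way round below 0.2 rad and y of each of profile_a_mid, profile_b_mid, profile_long_mid in the frame of divider_top above 0 m and z of profile_b_mid in the frame of tote_centre between 0.0075 and 0.0125 m and x of profile_b_mid in the frame of tote_centre between -0.092 and 0.092 m and y of profile_b_mid in the frame of tote_centre between -0.117 and 0.117 m and z of profile_long_mid in the frame of tote_centre between 0.0075 and 0.0125 m and x of profile_long_mid in the frame of tote_centre between -0.092 and 0.092 m and y of profile_long_mid in the frame of tote_centre between -0.117 and 0.117 m and z of sink_a_mid in the frame of tote_centre between 0.0085 and 0.0135 m and x of sink_a_mid in the frame of tote_centre between -0.092 and 0.092 m and y of sink_a_mid in the frame of tote_centre between -0.117 and 0.117 m and y of each of sink_a_mid, sink_b_mid, sink_long_mid in the frame of divider_top below 0 m and angle between each of sink_a_mid, sink_b_mid, sink_long_mid's own z axis and vertical below 0.15 rad and z of sink_b_mid in the frame of tote_centre between 0.0085 and 0.0135 m and x of sink_b_mid in the frame of tote_centre between -0.092 and 0.092 m and y of sink_b_mid in the frame of tote_centre between -0.117 and 0.117 m and z of sink_long_mid in the frame of tote_centre between 0.0085 and 0.0135 m and x of sink_long_mid in the frame of tote_centre between -0.092 and 0.092 m and y of sink_long_mid in the frame of tote_centre between -0.117 and 0.117 m); the robot touches nothing.
It fails at once if a bystander is pushed more than 3 cm: usb_stick (distance of usb_stick from where it was at the start of the episode above 0.03 m).
It fails at once if a bystander is pushed more than 3 cm: counter (distance of counter from where it was at the start of the episode above 0.03 m).
It fails at once if a bystander is pushed more than 3 cm: amber_tape (distance of amber_tape from where it was at the start of the episode above 0.03 m).
It fails at once if a bystander is pushed more than 3 cm: hex_key_fold (distance of hex_key_fold from where it was at the start of the episode above 0.03 m).
Of profile_long, sink_long only 1 to 1 are there at a start; the rules pass over those that are not, and their reading is None.
Of profile_a, profile_b, sink_a, sink_b only 3 to 4 are there at a start; the rules pass over those that are not, and their reading is None.
Of setting_block, loupe only 1 to 2 are there at a start; the rules pass over those that are not, and their reading is None.
At some moment in a run one of sink_a, sink_b, sink_long may be knocked a few centimetres aside while the robot is not near it.
Once in a run the grip may slacken for a moment while it holds something.
It also fails if it takes over 208 s, if anything falls off the work surface, if the arm or the gripper's body presses on something with over 40 N, if the wrist force passes 120 N, or if a joint passes its speed limit or range.

## Working session

There is one attempt and no reset: what is moved stays moved. The work goes in short steps, each a Python script; the robot and the scene stay as the last script left them, time stands still between calls to the robot, and variables do not carry over. Pictures are saved under pics/ and viewed, at most 14 in all, crops included, and the job is handed in when it is done.

```bash
ls; mkdir -p pics; python3 - <<'E'
from bench import robot
import cv2,numpy as np
for n in("scene","top"):
    p,d=robot.capture(n); np.savez(f"pics/{n}0.npz",p=p,d=d)
    cv2.imwrite(f"pics/{n}0.png",cv2.resize(p[...,::-1],(800,600),interpolation=cv2.INTER_CUBIC))
    print(n,robot.calibration(n), (d>0).mean())
o=robot.get_obs();print(o)
E
```

```text
pics
scene {'K': array([[427.03001241,   0.        , 249.49350797],
       [  0.        , 427.03001241, 192.89695514],
       [  0.        ,   0.        ,   1.        ]]), 'origin': array([ -14.24725438, -940.22661971,  919.15824359]), 'attitude': array([ 0.88054913,  0.40553324, -0.1083738 , -0.22007076])} 0.9960886637369791
top {'K': array([[358.21017588,   0.        , 257.41301978],
       [  0.        , 358.21017588, 194.77868407],
       [  0.        ,   0.        ,   1.        ]]), 'origin': array([ 290.1781137 ,  -47.88641399, 1069.24290904]), 'attitude': array([ 0.71418226,  0.05604657, -0.06132176, -0.69501232])} 0.9959716796875
{'t': 0.1, 'qpos': array([-1.39619206,  0.41178991, -0.012738  ,  1.59695345,  0.0056347 ,
        1.13430457, -0.08219829]), 'joint_vel': array([ 0.00045656, -0.0025045 , -0.00088832, -0.0026565 , -0.00164303,
        0.00134184,  0.00024642]), 'joint_efforts': array([ 3.32413707e-03, -5.89104688e+01,  6.44008331e-01, -2.91717696e+01,
       -5.38243458e-02,  1.45397522e-02,  7.24484426e-05]), 'eef_pos': array([150.19557326, 606.25255293, 246.91453785]), 'tcp_rot': array([-2.54293825e-05,  1.21072155e-01,  9.92643455e-01, -7.09268030e-04]), 'contact_force': array([-0.0206855 , -0.70392935, -0.52750284]), 'torque': array([-0.01056753, -0.01203864,  0.04924077]), 'grasp_force': 0.0, 'grip_width': 87.93571667106733}
```

View pics/top0.png

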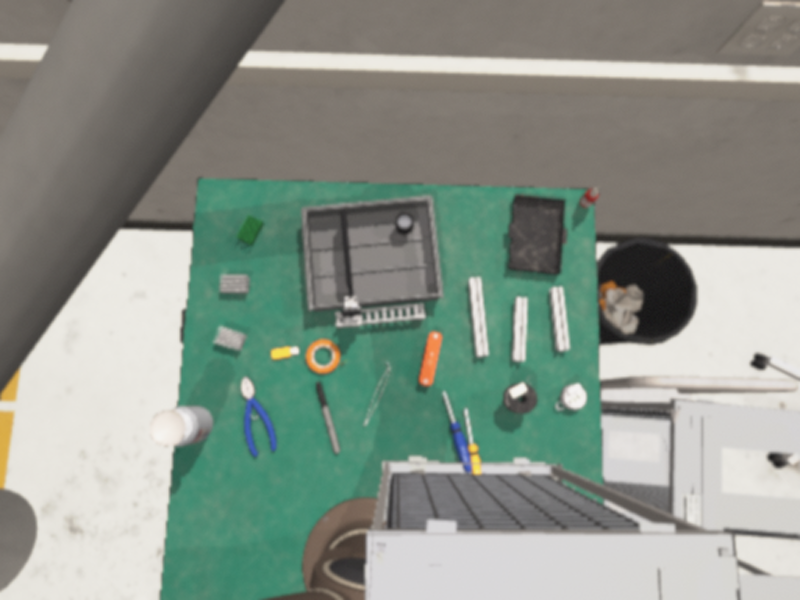

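View pics/scene0.png

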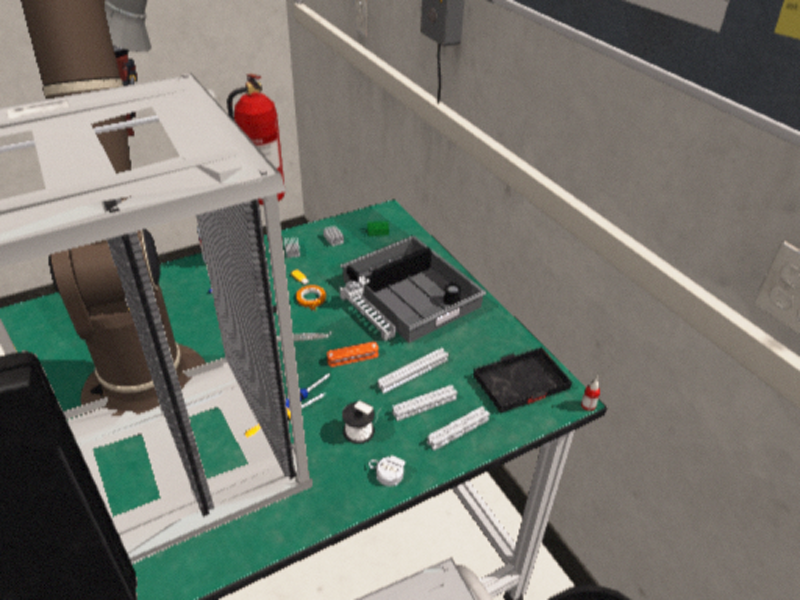

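The top view shows the tote at (370,253) with its divider at (348,255), wing knob at (350,305) and a loupe at (404,222), and no block. The tray is at (537,235). The long profile is at (479,317), with short profiles at (520,329) and (560,320). The grey heat sinks are at (233,284) and (229,340), and the green look-alike is at (250,230).

Next I'll measure these from depth, using height masks.

```bash
cat > h.py <<'E'
import cv2,numpy as np
from scipy.spatial.transform import Rotation as R
from bench import robot
def cam(n):
    c=robot.calibration(n);q=c["attitude"]
    return c["K"],np.array(c["origin"]),R.from_quat([q[1],q[2],q[3],q[0]]).as_matrix()
def cloud(n,d):
    K,o,M=cam(n);v,u=np.mgrid[:d.shape[0],:d.shape[1]]
    P=np.stack([(u-K[0,2])/K[0,0]*d,-(v-K[1,2])/K[1,1]*d,-d],-1)
    W=P@M.T+o; W[d<=0]=np.nan
    return W
def ray(n,u,v,z):
    K,o,M=cam(n);r=M@np.array([(u-K[0,2])/K[0,0],-(v-K[1,2])/K[1,1],-1.])
    return o+r*(z-o[2])/r[2]
def proj(n,P):
    K,o,M=cam(n);c=M.T@(np.array(P,float)-o)
    return np.array([K[0,0]*c[0]/-c[2]+K[0,2],-K[1,1]*c[1]/-c[2]+K[1,2]])
E
python3 - <<'E'
from h import *
for n in("top","scene"):
    z=np.load(f"pics/{n}0.npz");p,d=z['p'],z['d'];W=cloud(n,d)
    box=(W[...,0]>250)&(W[...,0]<800)&(abs(W[...,1])<450)
    hsv=cv2.cvtColor(p,cv2.COLOR_RGB2HSV)
    g=box&(hsv[...,1]>90)&(abs(hsv[...,0].astype(int)-80)<20)&(W[...,2]<15)
    print(n,"bench z",np.percentile(W[g][:,2],[5,50,95]))
    m=(box&(W[...,2]>6)&(W[...,2]<120)).astype(np.uint8)
    k,l,s,c=cv2.connectedComponentsWithStats(m)
    for i in range(1,k):
        if s[i,4]<25:continue
        q=W[l==i]; r=cv2.minAreaRect(q[:,:2].astype(np.float32))
        print(c[i].round()*1.5625, s[i,4],"xy",np.round(r[0],1),np.round(r[1],1),round(r[2],1),"z95",np.percentile(q[:,2],95).round(1),"rgb",p[l==i].mean(0).round())
# ortho height map of tote zone
z=np.load("pics/top0.npz");p,d=z['p'],z['d']
cv2.imwrite("pics/tote0.png",cv2.resize(p[115:215,180:370,::-1],(760,400),interpolation=cv2.INTER_CUBIC))
E
```

```text
top bench z [-0.91404158  2.36813939  5.58827498]
[589.0625 195.3125] 106 xy [ 687.7 -411.5] [24.3 23.6] 58.0 z95 65.5 rgb [126.  93.  85.]
[367.1875 260.9375] 2364 xy [553.1   7.8] [252.7 266.5] 6.9 z95 64.7 rgb [113. 112. 109.]
[539.0625 231.25  ] 349 xy [ 615.8 -312.1] [113.4 153.8] 83.4 z95 24.1 rgb [63. 75. 67.]
[401.5625 228.125 ] 226 xy [606.3 -48.8] [73.4 95.4] 53.2 z95 39.1 rgb [104. 101. 101.]
[250.    228.125] 194 xy [611.4 247.5] [33.5 56.5] 66.9 z95 25.2 rgb [ 47. 106.  61.]
[234.375  282.8125] 191 xy [500.9 269. ] [32.6 53.3] 1.7 z95 24.2 rgb [151. 151. 145.]
[478.125 315.625] 369 xy [ 452.5 -200.3] [155.1  25.9] 5.6 z95 22.7 rgb [215. 213. 207.]
[559.375  317.1875] 313 xy [ 450.  -355.7] [121.5  26.6] 4.3 z95 22.3 rgb [209. 207. 201.]
[518.75  328.125] 310 xy [ 426.8 -280.3] [ 26.7 122.2] 87.0 z95 22.5 rgb [213. 211. 206.]
[229.6875 337.5   ] 109 xy [393.2 271.4] [50.1 33.1] 73.8 z95 24.9 rgb [167. 169. 162.]
[429.6875 357.8125] 282 xy [ 368.9 -107.8] [ 27.4 102.7] 76.8 z95 25.2 rgb [231. 137.  87.]
[321.875  354.6875] 225 xy [367.1  94. ] [59.7 61.6] 5.1 z95 15.5 rgb 
[... 1396 characters left out ...]
] 382 xy [ 452.4 -194.3] [161.9  40.8] 10.3 z95 22.9 rgb [198. 197. 194.]
[520.3125 378.125 ] 592 xy [ 617.8 -313.9] [114.3 161.3] 83.7 z95 24.2 rgb [35. 37. 35.]
[317.1875 381.25  ] 28 xy [ 275.2 -141.9] [55.  10.5] 19.0 z95 15.9 rgb [172. 181. 178.]
[590.625 393.75 ] 162 xy [ 683.6 -418.3] [19.3 25.9] 43.7 z95 65.7 rgb [144.  97.  90.]
[423.4375 400.    ] 350 xy [ 427.2 -274. ] [ 38. 121.] 83.4 z95 22.9 rgb [196. 195. 193.]
[357.8125 418.75  ] 414 xy [ 304.9 -256.8] [91.8 52.7] 65.0 z95 51.1 rgb [120. 118. 114.]
[457.8125 426.5625] 371 xy [ 452.5 -348. ] [129.6  34.4] 4.6 z95 22.6 rgb [200. 199. 196.]
[389.0625 468.75  ] 286 xy [ 300.3 -370. ] [45.9 60.7] 15.6 z95 28.7 rgb [201. 200. 198.]
```

View pics/tote0.png

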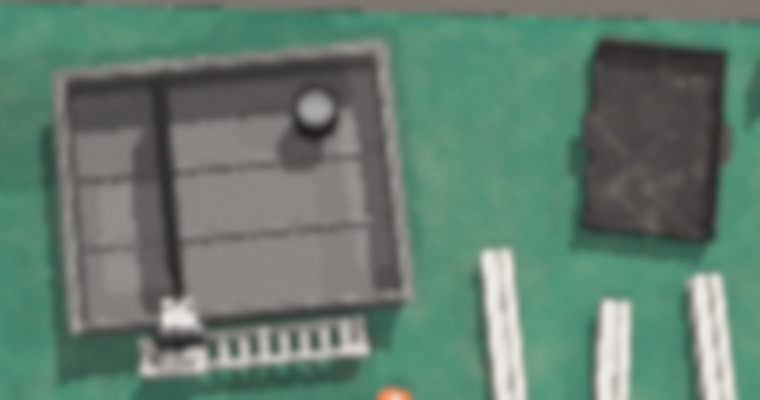

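The crop shows the loupe at crop (316,110), the divider running from (160,80) to (178,300) and the plunger at about (175,345). There is no block in the tote. Next I'll fit the top faces only, in both views.

```bash
cat >> h.py <<'E'
ROI=dict(tote=((440,680),(-140,160),44,51),bead=((470,650),(-125,140),60,70),wing=((400,475),(-120,140),70,95),loupe=((560,660),(-110,20),36,42),
 tray=((530,700),(-390,-230),21,27),plong=((360,545),(-240,-165),19,26),pB=((350,500),(-315,-250),19,26),pC=((370,530),(-390,-320),19,26),
 s1=((465,540),(220,310),20,28),s2=((350,440),(220,310),20,28),green=((570,650),(200,300),20,28))
def rects(n,d,keys=None):
    W=cloud(n,d);out={}
    for k,(a,b,lo,hi) in ROI.items():
        if keys and k not in keys: continue
        m=(W[...,0]>a[0])&(W[...,0]<a[1])&(W[...,1]>b[0])&(W[...,1]<b[1])&(W[...,2]>lo)&(W[...,2]<hi)
        q=W[m]
        if len(q)<8: out[k]=None;continue
        r=cv2.minAreaRect(q[:,:2].astype(np.float32));w,h=r[1];a=r[2]
        if h>w:w,h=h,w;a+=90   # angle of long side from x axis
        out[k]=(r[0][0],r[0][1],w,h,(a+90)%180-90,np.median(q[:,2]),len(q))
    return out
def snap(tag,view=None):
    D={}
    for n in("top","scene"):
        p,d=robot.capture(n);np.savez(f"pics/{n}{tag}.npz",p=p,d=d);D[n]=(p,d)
    return D
E
python3 - <<'E'
from h import *
for n in("top","scene"):
    d=np.load(f"pics/{n}0.npz")['d']
    for k,r in rects(n,d).items(): print(n,k,None if r is None else np.round(r,1))
E
```

```text
top tote [561.    8.6 251.2 203.  -82.6  45.6 476. ]
top bead [563.9  54.9 147.4  10.1   7.3  63.6 170. ]
top wing [439.5  39.1  33.7  10.7 -82.5  88.9  57. ]
top loupe [635.3 -63.3 157.2  63.3  54.5  38.6  71. ]
top tray [ 615.5 -311.7  149.8  113.4   -4.8   22.8  109. ]
top plong [ 449.5 -198.   149.4   20.3    5.9   20.9  167. ]
top pB [ 427.9 -277.3  119.5   20.7   -3.    20.8  138. ]
top pC [ 449.1 -353.3  117.8   21.     5.2   21.1  135. ]
top s1 [499.9 270.1  48.9  28.1 -88.5  22.5  73. ]
top s2 [394.8 270.9  50.1  29.3  73.3  22.6  61. ]
top green [608.2 247.6  49.8  31.2 -23.1  22.   85. ]
scene tote [553.7   6.1 252.9 216.8 -82.8  46.  361. ]
scene bead [557.2  52.7 158.3  14.7   6.4  63.9 105. ]
scene wing [436.9  35.4  35.2  10.  -74.9  84.   55. ]
scene loupe [634.1 -45.1 122.8  50.4 -89.8  39.1  59. ]
scene tray [ 614.6 -313.8  151.   113.2   -4.6   23.   134. ]
scene plong [ 447.8 -199.1  149.7   23.     6.3   21.2  161. ]
scene pB [ 426.5 -278.9  120.8   24.1   -3.5   21.   171. ]
scene pC [ 449.3 -354.9  121.    21.8    5.7   21.1  173. ]
scene s1 [498.4 268.3  56.7  32.3  89.8  22.7  47. ]
scene s2 [392.8 267.5  52.7  29.4  76.1  22.4  32. ]
scene green [605.6 246.2  49.7  32.6 -18.6  22.5  58. ]
```

```bash
python3 - <<'E'
from h import *
z=np.load("pics/top0.npz");p,d=z['p'],z['d'];W=cloud("top",d)
m=(W[...,0]>400)&(W[...,0]<480)&(W[...,1]>0)&(W[...,1]<80)&(W[...,2]>50)
v,u=np.nonzero(m)
for y in range(v.min(),v.max()+1):
    print(y,' '.join(f"{int(W[y,x,2]):3d}/{int(p[y,x].mean()):3d}" if m[y,x] else "   .   " for x in range(u.min(),u.max()+1)))
print(W[v.min(),u.min()],W[v.max(),u.max()])
s=np.load("pics/scene0.npz")['p']
a=cv2.resize(s[165:225,210:290,::-1],(720,540),interpolation=cv2.INTER_CUBIC)
cv2.imwrite("pics/wing0.png",a)
E
```

```text
0    .       .       .       .       .    879/109 881/119 880/123 883/123 884/125 884/126 885/127 885/126 886/127 887/127 887/127 888/128 888/127 889/127 888/128 888/128 888/129 890/129 890/129 890/130 891/130 890/129 890/130 890/130 891/130 891/130 892/130 891/130 892/130 892/129 892/128 892/129 893/127 892/127 893/127 893/128 893/127 893/126 893/126 894/126 893/126 893/127 893/126 893/126 893/125 893/125 893/124 894/124 893/124 894/124 893/123 894/123 894/122 894/122 895/121 894/119 894/118 894/117 894/116 894/116 895/113 894/113 894/113 893/111 894/111 894/110 894/110 895/110 893/108 893/108 893/108 893/107 894/107 894/106 894/105 894/106 893/105 892/103 894/104 893/104 894/103 892/103 892/102 892/101 891/100 893/ 99 892/100 892/ 99 892/ 99 892/ 99 892/ 99 891/ 98 891/ 97 892/ 96 892/ 95 891/ 94 890/ 95 890/ 93 890/ 93 890/ 92 891/ 90 889/ 90 889/ 89 890/ 89 889/ 88 890/ 86 889/ 85 888/ 84 889/ 84 889/ 83 888/ 83 888/ 83 886/ 82 886/ 82 886/ 80 885/ 80 885/ 79 885/ 77 884/ 77 884/ 77 884/ 75 884/ 76 884/ 75 884/ 71 881/ 72 883/ 72 882/ 70 880/ 69 880/ 68 878/ 68 879/ 67 878/ 66 87
[... 28229 characters left out ...]
      .       .       .       .       .       .       .       .       .       .       .       .       .       .       .       .       .       .       .       .       .       .       .       .       .       .       .       .       .       .       .       .       .       .       .       .       .       .       .       .       .       .       .       .       .       .       .       .       .       .       .       .       .       .       .       .       .       .       .       .       .       .       .       .       .       .       .       .       .     51/160  55/154  53/153    .     51/161    .       .       .   
[839.89358054 444.21248194 345.89803128] [430.79532205  25.38591613  38.96063081]
```

View pics/wing0.png

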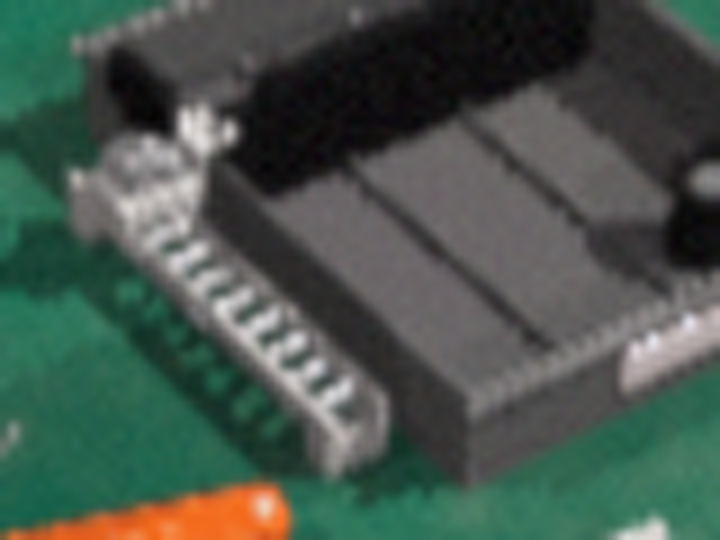

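The crop shows the wing knob's top at about 89 mm, so the pin seems to be standing on a rung. The wing is aligned with tote y, and a light bracket sits beside it. Next I'll fit the walls in the tote's axes and keep the output short.

```bash
python3 - <<'E'
from h import *
a=np.radians(7.4);ex=np.array([np.cos(a),np.sin(a)]);ey=np.array([-np.sin(a),np.cos(a)])
C=np.array([559.,8.])
for n in("top","scene"):
    z=np.load(f"pics/{n}0.npz");W=cloud(n,z['d']).reshape(-1,3);p=z['p'].reshape(-1,3)
    q=W[:,:2]-C;X=q@ex;Y=q@ey;Z=W[:,2]
    rim=(Z>43.5)&(Z<49)
    def med(m):return np.round([np.median(X[m]),np.median(Y[m]),m.sum()],1)
    print(n,"far",med(rim&(abs(X-94)<9)&(abs(Y)<100)),"near",med(rim&(abs(X+94)<9)&(abs(Y)<100)),"left",med(rim&(abs(Y-119)<9)&(abs(X)<85)),"right",med(rim&(abs(Y+119)<9)&(abs(X)<85)))
    for s in(-60,60): # yaw: left wall at two ends
        print("  ",s,med(rim&(abs(Y-119)<9)&(abs(X-s)<25)),med(rim&(abs(Y+119)<9)&(abs(X-s)<25)), med(rim&(abs(X-94)<9)&(abs(Y-s*1.5)<25)))
    b=(Z>59)&(Z<68)&(abs(Y-46)<25)&(abs(X)<100)
    print(" bead",med(b),np.percentile(X[b],[1,5,95,99]).round(1),"slope",np.polyfit(X[b],Y[b],1).round(3))
    w=(Z>84)&(Z<96)&(abs(Y-46)<30)&(abs(X+118)<30)
    print(" wing",np.percentile(X[w],[3,50,97]).round(1),np.percentile(Y[w],[3,50,97]).round(1),np.median(Z[w]).round(1))
    l=(Z>35)&(Z<43)&(abs(Y)<105)&(abs(X-60)<27)&(Y<30)
    print(" loupe",np.percentile(X[l],[3,50,97]).round(1),np.percentile(Y[l],[3,50,97]).round(1),l.sum())
    f=(Z>2)&(Z<9)&(abs(X)<20)&(Y<20)&(Y>-100); print(" floor",np.median(Z[f]).round(1))
    g=(abs(Z)<6)&(abs(W[:,0]-450)<100)&(abs(W[:,1]+240)<25);print(" bench",np.median(Z[g]).round(1))
    # furniture height profile: max z over coarse grid x<420
    for x0 in range(-300,420,80):
        print(x0,[int(np.nanpercentile(Z[(abs(W[:,0]-x0)<40)&(abs(W[:,1]-y)<40)],95)) if ((abs(W[:,0]-x0)<40)&(abs(W[:,1]-y)<40)).sum()>5 else None for y in range(-480,400,80)]) if n=="top" else None
E
```

```text
top far [ 98.5 -11.  135. ] near [-90.8 -10.4  75. ] left [ -0.8 121.  124. ] right [  -1.6 -120.8  119. ]
   -60 [-55.3 120.6  37. ] [ -58.3 -120.4   33. ] [ 97.9 -86.2  34. ]
   60 [ 57.6 121.3  41. ] [  63.7 -121.6   35. ] [98.9 89.5 32. ]
 bead [  8.9  45.6 172. ] [-62.5 -55.8  76.1  82.7] slope [-4.0000e-03  4.5771e+01]
 wing [-119.4 -115.1 -109.4] [29.7 46.2 62.9] 89.2
 loupe [43.5 59.9 76. ] [-84.7 -68.3 -52.3] 62
 floor 4.5
 bench 2.4
-300 [None, None, None, None, None, None, None, None, None, None, None]
-220 [None, None, None, None, None, None, None, None, None, None, None]
-140 [None, None, None, None, None, None, None, None, None, None, None]
-60 [None, None, None, None, None, None, None, 13, 5, 6, 5]
20 [None, None, None, None, None, None, 362, 110, 5, 5, 5]
100 [None, 5, 571, 570, 566, 571, 563, 431, 5, 5, 522]
180 [None, 5, 566, 566, 566, 566, 564, 8, 7, 8, 524]
260 [None, 23, 47, 48, 17, 5, 6, 12, 742, 13, 129]
340 [None, 25, 46, 48, 6, 23, 5, 848, 833, 9, 5]
scene far [ 96.8 -11.8  76. ] near [-92.6 -32.4  45. ] left [ -0.7 118.2  67. ] right [  -6.  -121.6   97. ]
   -60 [-57.1 118.1  21. ] [ -53.3 -121.4   30. ] [ 96.5 -93.   21. ]
   60 [ 62.2 118.6  19. ] [  53.2 -122.3   27. ] [97.3 90.9 19. ]
 bead [  3.5  43.  117. ] [-68.6 -59.9  75.8  79.7] slope [-6.0000e-03  4.3787e+01]
 wing [-120.9 -117.9 -112.5] [29.5 42.9 59.5] 89.4
 loupe [41.7 57.3 74.1] [-84.6 -72.1 -54.2] 45
 floor 4.9
 bench 2.8
```

```bash
python3 - <<'E'
from h import *
z=np.load("pics/top0.npz");W=cloud("top",z['d'])
for v,u in[(0,20),(0,90),(0,170),(60,20),(60,100),(120,10),(120,60),(180,20),(225,5),(340,8)]:
    P=W[v,u];print((v,u),P.round(),"rgb",z['p'][v,u],"in scene",(proj("scene",P)*1.5625).round())
o=robot.get_obs()
print("tcp in scene",(proj("scene",o['eef_pos'])*1.5625).round(),"in top",(proj("top",o['eef_pos'])*1.5625).round())
s=np.load("pics/scene0.npz");S=cloud("scene",s['d'])
for u,v in[(60,50),(130,20),(100,330),(120,260),(80,85),(70,250),(150,50)]:
    print((u,v),S[int(v/1.5625),int(u/1.5625)].round())
E
```

```text
(0, 20) [838. 491. 346.] rgb [123 117 109] in scene [415.  41.]
(0, 90) [425.  45. 894.] rgb [131 126 119] in scene [ 324. -240.]
(0, 170) [435.   5. 882.] rgb [75 72 69] in scene [ 345. -227.]
(60, 20) [405. 100. 863.] rgb [132 126 119] in scene [ 294. -212.]
(60, 100) [404.  48. 869.] rgb [98 95 90] in scene [ 309. -215.]
(120, 10) [374. 115. 843.] rgb [130 125 118] in scene [ 269. -193.]
(120, 60) [375.  83. 841.] rgb [102  98  93] in scene [ 279. -190.]
(180, 20) [340. 126. 809.] rgb [100  96  91] in scene [ 246. -162.]
(225, 5) [309. 159. 770.] rgb [84 81 78] in scene [ 221. -131.]
(340, 8) [159. 305. 518.] rgb [118 114 108] in scene [133.  34.]
tcp in scene [128. 116.] in top [-73. 487.]
(60, 50) [ 28.  75. 586.]
(130, 20) [161. 311. 543.]
(100, 330) [-41. -55. 204.]
(120, 260) [  10. -230.  439.]
(80, 85) [ 39.  49. 546.]
(70, 250) [-44. -21. 337.]
(150, 50) [ 350. 1370.  119.]
```

```bash
python3 - <<'E'
from h import *
for tgt in([400,300,300],[562,8,300]):
    j=robot.inverse_kinematics(tgt,[0,0.06,0.998,0]);print(tgt,None if j is None else np.round(j,2))
q=np.array(robot.get_obs()['qpos']);q[0]+=0.35;robot.goto_joints(q);o=robot.get_obs();print(o['eef_pos'],o['t'],o['contact_force'])
D=snap("1");z=np.load("pics/top0.npz")
p=np.hstack([cv2.resize(D[n][0][...,::-1],(400,300)) for n in D]);cv2.imwrite("pics/m1.png",p)
E
```

```text
[400, 300, 300] [-0.87  0.15  0.15  1.83 -0.02  1.17  0.74]
[562, 8, 300] [-0.62  0.29  0.67  1.71 -0.19  1.2   1.54]
[347.10124401 519.15261874 246.80935454] 0.975 [ 0.43143439  0.50797764 -0.10502802]
```

View pics/m1.png

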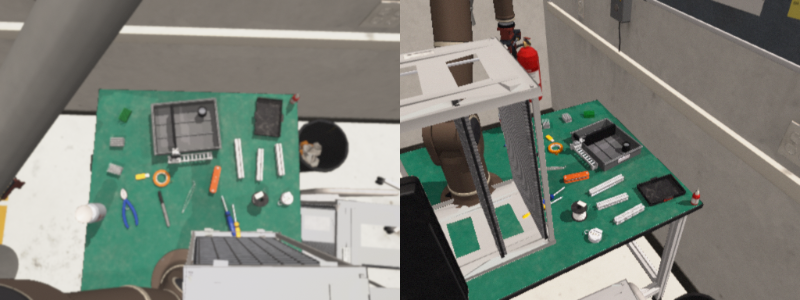

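```bash
python3 - <<'E'
from h import *
from scipy.optimize import least_squares
z=np.load("pics/top1.npz");W=cloud("top",z['d'])
m=(W[...,2]>500)&(W[...,0]>230)&(W[...,1]>-30);k,l,s,c=cv2.connectedComponentsWithStats(m.astype(np.uint8))
i=1+np.argmax(s[1:,4]);P=W[l==i][::40];print(len(P),P.min(0).round(),P.max(0).round())
def f(a):
    d=np.array([a[3],a[4],1.]);d/=np.linalg.norm(d);r=P-np.array([a[0],a[1],800.]);r-=np.outer(r@d,d);return np.linalg.norm(r,axis=1)-a[2]
r=least_squares(f,[340,100,50,1,-1]);print(r.x.round(3),np.abs(r.fun).mean())
a=r.x
for zz in(400,500,600,700,800,900,1000):
    print(zz,(a[0]+a[3]*(zz-800)).round(),(a[1]+a[4]*(zz-800)).round())
    print(proj("scene",[a[0]+a[3]*(zz-800),a[1]+a[4]*(zz-800),zz]).round())
# brown robot points in both views
for n in("top","scene"):
    p=np.load(f"pics/{n}1.npz");Wn=cloud(n,p['d']).reshape(-1,3);h=cv2.cvtColor(p['p'],cv2.COLOR_RGB2HSV).reshape(-1,3)
    b=(h[:,0]<20)&(h[:,1]>60)&(h[:,2]<140)&(np.hypot(Wn[:,0],Wn[:,1])<500)&(Wn[:,2]>150)
    q=Wn[b][::max(1,b.sum()//14)];print(n,q.round().tolist())
E
```

```text
526 [295.   3. 739.] [439. 178. 894.]
[368.337 133.04   29.673   1.049  -1.29 ] 0.4227132262747229
400 -51.0 649.0
[ 4. 37.]
500 54.0 520.0
[34. 11.]
600 159.0 391.0
[ 71. -18.]
700 263.0 262.0
[115. -55.]
800 368.0 133.0
[ 169. -100.]
900 473.0 4.0
[ 239. -157.]
1000 578.0 -125.0
[ 330. -233.]
top [[299.0, 175.0, 739.0], [192.0, 172.0, 728.0], [80.0, 14.0, 325.0], [180.0, 152.0, 706.0], [180.0, 150.0, 715.0], [179.0, 148.0, 716.0], [131.0, 67.0, 556.0], [174.0, 139.0, 707.0], [150.0, 102.0, 632.0], [132.0, 67.0, 574.0], [85.0, 12.0, 426.0], [166.0, 126.0, 697.0], [151.0, 101.0, 650.0], [130.0, 66.0, 587.0], [79.0, 6.0, 431.0]]
scene [[48.0, 109.0, 640.0], [60.0, 74.0, 629.0], [73.0, 58.0, 614.0], [99.0, 50.0, 594.0], [37.0, 72.0, 575.0], [74.0, 38.0, 561.0], [180.0, -224.0, 568.0], [66.0, 2.0, 452.0], [-68.0, -18.0, 329.0], [-4.0, -64.0, 312.0], [-8.0, -67.0, 289.0], [-46.0, -32.0, 250.0], [-79.0, -28.0, 228.0], [-24.0, -65.0, 202.0]]
```

The grey pole at top left did not move, so it is a fixture: 60 mm in diameter, through (368,133,800). Going to lower azimuths moves the arm away from it. I'll work with the arm planar over the tote and write the motion helpers now.

```bash
cat >> h.py <<'E'
TC=np.array([562.1,7.6]);A=np.radians(7.4)
ex=np.array([np.cos(A),np.sin(A)]);ey=np.array([-np.sin(A),np.cos(A)])
def T(x,y): return TC+x*ex+y*ey
def Q(deg): a=np.radians(deg)/2;return [0.,np.cos(a),np.sin(a),0.]
def to(xy,z,psi=None,v=150):
    robot.move_straight([float(xy[0]),float(xy[1]),float(z)],None if psi is None else Q(psi),v)
def st(msg=""):
    o=robot.get_obs();print(msg,"t",round(o['t'],1),"p",np.round(o['eef_pos'],1),"F",np.round(o['contact_force'],1),"w",round(o['grip_width'],1),"gf",round(o['grasp_force'],1),"q",np.round(o['qpos'],2));return o
E
python3 - <<'E'
from h import *
q=np.array(robot.get_obs()['qpos']);q[0]=-0.6;robot.goto_joints(q);st("a")
q[0]=0.12;q[6]=0.0;robot.goto_joints(q);st("b")
robot.gripper_close(20)
xy=T(56,-103)
for psi in (97.4,):
    robot.move_ptp([*xy,150.],Q(psi));st("above")
E
```

```text
a t 2.1 p [536.2 320.  246.9] F [-0.8  0.4 -0.3] w 87.8 gf 0.0 q [-0.6   0.41 -0.02  1.6   0.    1.13 -0.08]
b t 3.8 p [ 614.1 -113.5  246.9] F [0.2 0.6 0.3] w 87.8 gf 0.0 q [ 0.12  0.41 -0.02  1.6   0.    1.13 -0.  ]
above t 5.6 p [631.  -87.8 150.3] F [ 0.1 -0.7  0.2] w 0.5 gf 0.0 q [ 0.11  0.52 -0.07  1.66  0.04  0.96  0.15]
```

```bash
python3 - <<'E'
from h import *
to(T(56,-103),60,v=120);to(T(56,-103),36,v=40);st("down")
to(T(56,-90),36,v=40);st("touch?")
to(T(56,-73),36,v=40);st("pushed")
to(T(56,-79),36,v=60);to(T(56,-79),100);
robot.release()
to(T(56,-45),100,187.4);st("over")
to(T(56,-45),60);to(T(56,-45),37,v=40);st("down")
robot.gripper_close(25);st("grip")
to(T(56,-45),110);st("lift")
E
```

```text
down t 7.2 p [630.9 -87.3  35.9] F [ 0.7 -0.7 -0.1] w 0.5 gf 0.0 q [ 0.11  0.67 -0.06  1.73  0.06  0.75  0.14]
touch? t 7.7 p [629.3 -73.9  36.1] F [-0.6 -0.2 -0.5] w 0.3 gf 0.0 q [ 0.09  0.66 -0.06  1.74  0.06  0.74  0.12]
pushed t 8.3 p [627.  -57.3  36. ] F [ 0.4 -0.3 -0.4] w 0.5 gf 0.0 q [ 0.06  0.66 -0.06  1.75  0.06  0.74  0.1 ]
over t 12.2 p [623.4 -29.9 100. ] F [ 0.4 -0.9 -0.8] w 88.3 gf 0.0 q [ 0.29  0.61 -0.46  1.71  0.33  0.9   1.4 ]
down t 13.3 p [623.5 -29.7  37. ] F [-0.1  0.5  0.6] w 87.7 gf 0.0 q [ 0.27  0.69 -0.42  1.75  0.38  0.79  1.36]
grip t 14.2 p [623.4 -29.7  37. ] F [ 0.2 -0.1  0.6] w 36.4 gf 25.0 q [ 0.27  0.69 -0.42  1.75  0.38  0.79  1.36]
lift t 14.8 p [623.  -30.  109.5] F [-0.2 -0.8 -1. ] w 36.5 gf 25.0 q [ 0.3   0.6  -0.46  1.71  0.32  0.91  1.4 ]
```

```bash
python3 - <<'E'
from h import *
to((615,-313),130,85.2,v=200);st("over tray")
to((615,-313),60);to((615,-313),36.5,v=40);st("down")
robot.release();to((615,-313),150);
# next: over the wing (tote -119, 45.5)
to(T(-119,45.5),170,97.4,v=200);st("wing")
E
```

```text
over tray t 16.8 p [ 615.2 -312.1  129.9] F [-0.1 -0.4 -0.4] w 36.5 gf 25.0 q [ 0.4   0.63 -0.    1.54 -0.    0.98  0.32]
down t 18.1 p [ 615.1 -313.    36.4] F [ 0.8 -0.1 -0.3] w 36.1 gf 25.0 q [ 0.4   0.74 -0.    1.59  0.    0.82  0.31]
wing t 22.1 p [438.5  36.7 169.9] F [-0.  -0.4  0.8] w 87.9 gf 0.0 q [-0.03  0.2  -0.19  2.1   0.05  0.84 -0.12]
```

```bash
python3 - <<'E'
from h import *
D=snap("2")
for n in D:
    W=cloud(n,D[n][1]).reshape(-1,3)
    m=(W[:,2]>33)&(W[:,2]<43)&(abs(W[:,0]-615)<70)&(abs(W[:,1]+313)<50);print(n,m.sum(),np.median(W[m],0).round(1) if m.any() else None)
to(T(-119,45.5),110,v=100);to(T(-119,45.5),93,v=40);st("at wing")
robot.gripper_close(50);o=st("grip")
z0=93
for z in(95,97,98,99):
    to(T(-119,45.5),z,v=15);st(f"z{z}")
E
```

```text
top 58 [ 614.5 -313.8   36. ]
scene 56 [ 611.4 -316.7   36. ]
at wing t 23.5 p [438.1  37.4  92.8] F [-0.1 -1.  -0.1] w 87.9 gf 0.0 q [-0.05  0.33 -0.18  2.17  0.09  0.65 -0.16]
grip t 24.6 p [440.2  37.7  93.3] F [ 5.8  0.3 -4.4] w 9.7 gf 50.0 q [-0.05  0.33 -0.18  2.17  0.09  0.64 -0.16]
z95 t 24.9 p [440.2  37.7  95.2] F [ 7.   0.6 -9. ] w 9.5 gf 50.0 q [-0.04  0.32 -0.18  2.17  0.09  0.65 -0.16]
z97 t 25.2 p [440.1  37.7  97.1] F [ 6.5  0.5 -8.2] w 9.4 gf 50.0 q [-0.04  0.32 -0.18  2.17  0.09  0.65 -0.16]
z98 t 25.5 p [440.2  37.7  98.1] F [ 6.4  0.9 -9.3] w 9.6 gf 50.0 q [-0.04  0.32 -0.18  2.17  0.09  0.66 -0.16]
z99 t 25.7 p [440.2  37.7  99. ] F [  7.5   0.8 -10.1] w 9.8 gf 50.0 q [-0.04  0.32 -0.18  2.17  0.09  0.66 -0.16]
```

```bash
python3 - <<'E'
from h import *
c=(440.4,38.0)
to(c,98.5,v=15);st()
for psi in(115,133,151,168):
    to(c,98.5,psi,v=25);o=st(f"psi{psi}")
    print(np.round(o['tcp_rot'],3),np.round(o['torque'],2))
E
```

```text
t 26.0 p [440.4  37.9  98.1] F [ 3.4 -0.  -9.7] w 9.8 gf 50.0 q [-0.04  0.32 -0.18  2.17  0.09  0.66 -0.16]
psi115 t 26.5 p [440.5  38.   98.4] F [ 3.8  0.6 -9.4] w 10.1 gf 50.0 q [ 0.01  0.33 -0.25  2.16  0.13  0.67  0.11]
[0.    0.539 0.843 0.   ] [ 0.06 -0.82  0.03]
psi133 t 26.9 p [440.6  38.1  98.6] F [ 4.8  0.3 -9.5] w 9.6 gf 50.0 q [ 0.07  0.33 -0.32  2.16  0.16  0.67  0.39]
[0.    0.401 0.916 0.   ] [ 0.21 -1.01  0.01]
psi151 t 27.4 p [440.7  38.1  98.6] F [ 5.7  1.6 -9.2] w 9.7 gf 50.0 q [ 0.13  0.34 -0.39  2.15  0.2   0.68  0.67]
[0.    0.253 0.967 0.   ] [ 0.22 -1.14 -0.01]
psi168 t 27.9 p [440.8  38.   98.6] F [  5.3   2.1 -10.5] w 9.6 gf 50.0 q [ 0.19  0.35 -0.46  2.15  0.24  0.69  0.93]
[0.    0.107 0.994 0.   ] [ 0.22 -1.2   0.01]
```

```bash
python3 - <<'E'
from h import *
c=(440.8,38.0)
to(c,95.5,v=15);st("low");robot.release();robot.sleep(0.4);st("rel")
to(c,200);to((440,-170),260,v=250)
D=snap("3")
for n in D:
    q=(W:=cloud(n,D[n][1]).reshape(-1,3))[:,:2]-TC;X=q@ex;Y=q@ey
    w=(W[:,2]>80)&(W[:,2]<100)&(abs(Y-46)<40)&(abs(X+118)<40);P=W[w]
    r=cv2.minAreaRect(P[:,:2].astype(np.float32));print(n,r,np.percentile(P[:,2],[10,50,90]).round(1))
a=cv2.resize(D["top"][0][110:240,150:390,::-1],(780,422),interpolation=cv2.INTER_CUBIC);cv2.imwrite("pics/w3.png",a)
st()
E
```

```text
low t 28.2 p [440.9  38.   95.8] F [ 2.  -0.2 -1.2] w 9.4 gf 50.0 q [ 0.19  0.36 -0.45  2.15  0.25  0.68  0.93]
rel t 29.9 p [440.8  38.   95.5] F [-0.3 -0.5  0.1] w 88.2 gf 0.0 q [ 0.19  0.36 -0.45  2.15  0.25  0.68  0.93]
top ((440.2357482910156, 38.77312469482422), (10.307418823242188, 35.05829620361328), 77.22721862792969) [87.1 92.1 94.7]
scene ((437.4825744628906, 37.90149688720703), (12.614572525024414, 33.74090576171875), 77.89234924316406) [82.7 89.8 94.2]
 t 31.8 p [ 440.  -168.4  259.5] F [ 0.5 -0.2 -0.1] w 87.9 gf 0.0 q [ 0.57  0.16 -0.34  1.92  0.06  1.07  1.57]
```

View pics/w3.png

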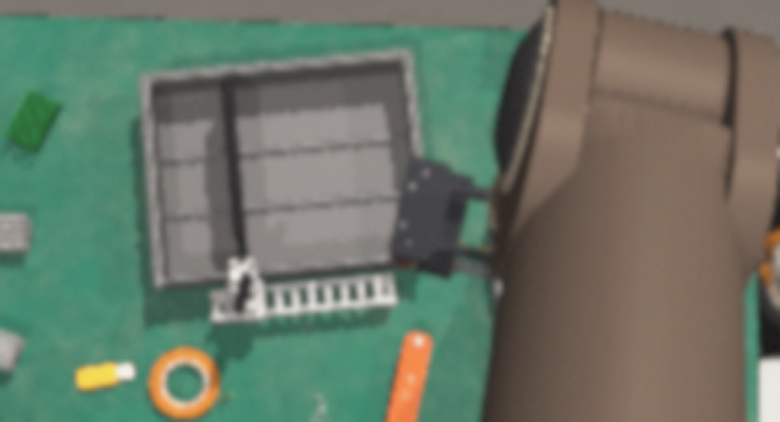

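The wing, at crop (243,287), is now turned about 70° and stands at 92 mm, so it is held out on the collar. Now I'll slide the divider.

```bash
sed -i 's/^TC=np.array.*;A=/TC=np.array([563.2,8.6]);A=/' h.py; python3 - <<'E'
from h import *
def loc(o): d=o['eef_pos'][:2]-TC;return np.round([d@ex,d@ey],1)
to(T(0,45.5),160,187.4,v=220);to(T(0,45.5),100);to(T(0,45.5),76,v=50);st("down")
robot.gripper_close(30);o=st("grip");print(loc(o))
to(T(0,0),76,v=60);o=st("mid");print(loc(o))
to(T(0,-50),76,v=60);o=st("end");print(loc(o))
robot.release();to(T(0,-50),140)
c=T(-118,-50);to(c,170,168,v=200);st("wing");np.save("pics/c.npy",c)
E
```

```text
down t 34.4 p [557.3  53.8  75.8] F [-0.3 -0.4  1. ] w 87.9 gf 0.0 q [ 0.14  0.55 -0.43  1.89  0.32  0.77  1.24]
grip t 35.6 p [557.4  53.7  76. ] F [ 0.5 -0.2  0.1] w 10.0 gf 30.0 q [ 0.14  0.55 -0.43  1.89  0.32  0.77  1.24]
[ 0.  45.5]
mid t 36.5 p [563.1   8.5  76. ] F [-0.4  0.7  1.6] w 9.7 gf 30.0 q [ 0.22  0.55 -0.43  1.88  0.32  0.77  1.32]
[-0.1 -0.1]
end t 37.5 p [569.4 -41.   76. ] F [-3.2 -0.8  3.2] w 9.4 gf 30.0 q [ 0.3   0.56 -0.42  1.86  0.31  0.78  1.41]
[ -0.2 -50. ]
wing t 40.1 p [453.5 -56.1 169.8] F [-0.4  0.   0.6] w 87.8 gf 0.0 q [ 0.39  0.25 -0.43  2.06  0.14  0.86  1.25]
```

```bash
python3 - <<'E'
from h import *
c=np.load("pics/c.npy")
to(c,115);to(c,95.5,v=40);robot.gripper_close(50);o=st("grip")
c=o['eef_pos'][:2]
to(c,97,v=15);st();to(c,99,v=15);st("up")
for psi in(150,132,114,96.5):
    to(c,99,psi,v=25);o=st(f"psi{psi}");print(np.round(o['torque'],2))
to(c,93,v=15);st("low")
robot.release();robot.sleep(0.3);st("rel")
to(c,130);to((440,-230),260,v=250)
D=snap("4")
for n in D:
    W=cloud(n,D[n][1]).reshape(-1,3);q=W[:,:2]-TC;X=q@ex;Y=q@ey
    w=(W[:,2]>74)&(W[:,2]<100)&(abs(Y+50)<40)&(abs(X+118)<30);P=W[w]
    if len(P)>5: print(n,cv2.minAreaRect(P[:,:2].astype(np.float32)),np.percentile(P[:,2],[10,50,90]).round(1))
    b=(W[:,2]>59)&(W[:,2]<68)&(abs(Y+50)<25)&(abs(X)<90);print("bead",np.median(Y[b]).round(1))
E
```

```text
grip t 42.4 p [452.7 -56.2  95.5] F [ 0.2 -0.2  0.2] w 9.3 gf 50.0 q [ 0.35  0.37 -0.39  2.12  0.22  0.69  1.17]
 t 42.6 p [452.7 -56.2  96.7] F [ 2.9 -0.4 -8.3] w 9.7 gf 50.0 q [ 0.35  0.37 -0.4   2.12  0.22  0.69  1.17]
up t 42.9 p [452.7 -56.1  98.9] F [ 2.9  1.  -9.7] w 9.5 gf 50.0 q [ 0.35  0.36 -0.4   2.12  0.21  0.7   1.17]
psi150 t 43.4 p [452.6 -56.1  99. ] F [ 2.5 -0.  -9.8] w 9.7 gf 50.0 q [ 0.29  0.35 -0.32  2.13  0.17  0.69  0.9 ]
[-0.09 -0.66 -0.02]
psi132 t 43.9 p [452.6 -56.1  98.9] F [ 2.7 -0.3 -9.4] w 9.3 gf 50.0 q [ 0.23  0.35 -0.25  2.13  0.14  0.68  0.62]
[-0.09 -0.63  0.01]
psi114 t 44.3 p [452.5 -56.1  98.9] F [ 2.   0.3 -9.8] w 9.8 gf 50.0 q [ 0.17  0.34 -0.18  2.13  0.1   0.68  0.35]
[-0.08 -0.5  -0.06]
psi96.5 t 44.8 p [452.4 -56.1  98.9] F [ 0.6 -0.3 -9.5] w 9.4 gf 50.0 q [ 0.11  0.34 -0.11  2.14  0.06  0.67  0.08]
[-0.16 -0.32  0.12]
low t 45.3 p [452.5 -56.1  92.9] F [ 1.1  0.5 -7.9] w 9.7 gf 50.0 q [ 0.11  0.35 -0.11  2.14  0.06  0.66  0.07]
rel t 46.9 p [452.7 -56.2  93. ] F [-0.1 -1.  -0.1] w 87.7 gf 0.0 q [ 0.11  0.35 -0.11  2.14  0.06  0.66  0.07]
top ((451.12957763671875, -54.86614990234375), (9.053854942321777, 33.57792282104492), 1.8897167444229126) [79.4 81.6 84.1]
bead -48.8
scene ((449.0313415527344, -56.924705505371094), (13.082514762878418, 33.63847732543945), 16.78081512451172) [75.2 80.6 83.3]
bead -52.0
```

The pin is home: the knob top is at 82 mm and the divider at y≈-49.5, so d≈0.1135. Parts come next. The fully opened fingers are 115 mm wide and don't fit down in an outer lane, so there I'll release the part just over the rib at x≈±32 and push it outward with the closed fingers.

```bash
cat >> h.py <<'E'
def pick(xy,psi,h=29,f=40,w=None):
    to(xy,130,psi,v=250);to(xy,60,v=150);to(xy,h,v=50)
    robot.gripper_close(f);to(xy,130,v=150);return st("picked")
def place(x,y,z,psi=97.4):
    to(T(x,y),130,psi,v=220);to(T(x,y),z+20,v=120);to(T(x,y),z,v=40);st("placing")
    robot.release();to(T(x,y),110,v=150)
def shove(x0,x1,y,z=36,psi=97.4):
    robot.gripper_close(20);to(T(x0,y),110,psi,v=200);to(T(x0,y),60);to(T(x0,y),z,v=50);st("pre")
    to(T(x1,y),z,v=50);st("shoved");to(T(x1-np.sign(x1-x0)*4,y),z,v=60);to(T(x1-np.sign(x1-x0)*4,y),110)
    robot.release()
E
python3 - <<'E'
from h import *
z=np.load("pics/top0.npz");W=cloud("top",z['d']).reshape(-1,3)
m=(W[:,2]>25)&(W[:,0]>200)&(W[:,0]<350)&(W[:,1]>250)&(W[:,1]<400);print("bottle",W[m].min(0),W[m].max(0),np.median(W[m],0),m.sum())
o=pick((449.1+.5,-353.3-.5),5.2)
if o['grip_width']>15: place(32,35,39)
E
```

```text
bottle [201.122084   291.60420704  26.18602291] [266.70674064 354.96466052 135.11668959] [235.86678705 313.31302277 122.23858121] 801
picked t 53.4 p [ 449.3 -353.4  129.3] F [-0.3  0.4 -1.4] w 19.9 gf 40.0 q [ 0.34  0.46  0.32  1.87 -0.19  0.84 -0.73]
placing t 56.9 p [590.4  47.4  38.8] F [-0.2  0.2 -0.3] w 19.9 gf 40.0 q [-0.07  0.61 -0.12  1.84  0.11  0.7  -0.13]
```

```bash
python3 - <<'E'
from h import *
shove(2,47.5,35)
o=pick((427.9+.5,-277.3-.5),-3)
D=snap("5")
W=cloud("top",D["top"][1]).reshape(-1,3);q=W[:,:2]-TC;X=q@ex;Y=q@ey
m=(W[:,2]>17)&(W[:,2]<35)&(X>20)&(X<88)&(Y>-44)&(Y<114);r=cv2.minAreaRect(np.stack([X[m],Y[m]],1).astype(np.float32));print(r,np.percentile(W[m,2],[10,50,90]))
cv2.imwrite("pics/t5.png",cv2.resize(D["top"][0][110:240,150:390,::-1],(780,422),interpolation=cv2.INTER_CUBIC))
E
```

```text
pre t 61.4 p [560.6  43.6  35.9] F [-0.4  0.3  0.6] w 0.5 gf 0.0 q [-0.07  0.58 -0.13  1.92  0.11  0.65 -0.14]
shoved t 62.5 p [605.4  49.4  35.9] F [-0.2  1.4  0.4] w 0.3 gf 0.1 q [-0.07  0.63 -0.12  1.81  0.11  0.71 -0.13]
picked t 69.9 p [ 428.  -277.4  129.4] F [ 0.1  0.8 -1.3] w 19.8 gf 40.0 q [ 0.2   0.37  0.35  2.01 -0.18  0.79 -0.97]
((63.957157135009766, 36.935264587402344), (119.14742279052734, 21.756547927856445), 89.69482421875) [18.33382986 22.91682234 25.78089313]
```

View pics/t5.png

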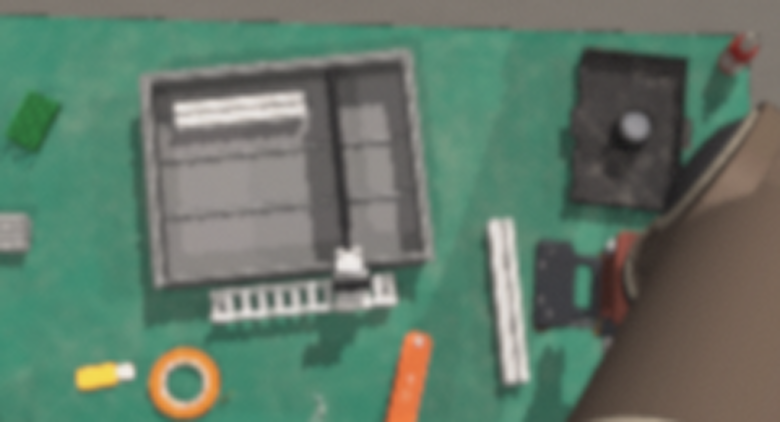

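The first profile lies flat in the far lane at tote (64, 37), crop (238,110), about 7 mm short of the target because the fingertips are thinner than I assumed. I'll push farther on the next ones.

```bash
python3 - <<'E'
from h import *
place(-32,35,39)
shove(-2,-55,35)
o=pick((449.5+.5,-198-.5),5.9)
if o['grip_width']>15: place(-4,35,32)
D=snap("6")
W=cloud("top",D["top"][1]).reshape(-1,3);q=W[:,:2]-TC;X=q@ex;Y=q@ey
m0=(W[:,2]>17)&(W[:,2]<35)&(Y>-44)&(Y<114)
for a,b in((-85,-30),):
    m=m0&(X>a)&(X<b)
    if m.sum()>9: print(m.sum(),cv2.minAreaRect(np.stack([X[m],Y[m]],1).astype(np.float32)))
E
```

```text
placing t 73.3 p [526.9  39.2  38.8] F [-0.4 -0.7 -1. ] w 20.0 gf 40.0 q [-0.08  0.53 -0.12  2.    0.1   0.61 -0.13]
pre t 77.8 p [556.7  43.1  35.8] F [ 1.  -0.2  0.2] w 0.3 gf 0.0 q [-0.08  0.57 -0.11  1.93  0.1   0.65 -0.13]
shoved t 79.0 p [504.5  36.3  36. ] F [ 0.7  0.2 -1.4] w 0.1 gf 0.1 q [-0.07  0.51 -0.12  2.06  0.1   0.58 -0.14]
picked t 86.3 p [ 449.6 -198.2  129.4] F [-0.5 -0.5  0. ] w 20.0 gf 40.0 q [ 0.07  0.34  0.3   2.06 -0.14  0.77 -1.01]
placing t 89.5 p [554.6  42.8  32.8] F [-5.3 -0.5 14.6] w 19.7 gf 40.0 q [-0.08  0.57 -0.11  1.94  0.1   0.64 -0.12]
```

```bash
python3 - <<'E'
from h import *
z=np.load("pics/top6.npz")
for k,r in rects("top",z['d'],["s1","s2","green"]).items(): print(k,None if r is None else np.round(r,1))
cv2.imwrite("pics/t6.png",cv2.resize(z['p'][100:260,100:400,::-1],(780,416),interpolation=cv2.INTER_CUBIC))
E
```

```text
s1 [499.7 269.9  48.1  28.3 -88.9  22.6  76. ]
s2 [414.4 294.7  31.5  29.4  73.1  23.3  39. ]
green [607.6 248.1  49.5  32.  -24.8  22.1  96. ]
```

View pics/t6.png

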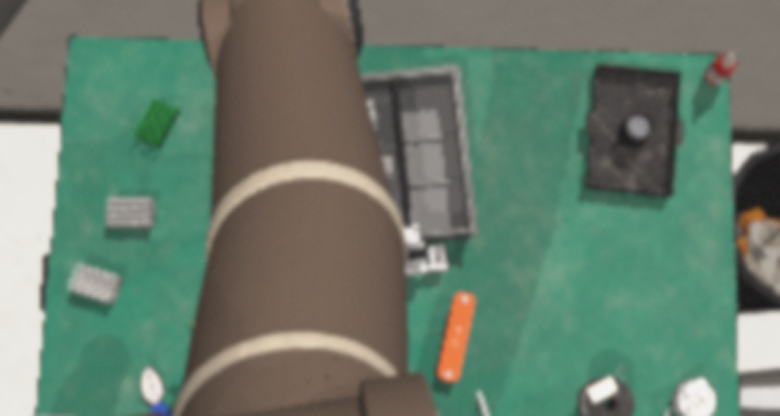

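Candidates for heat sinks in this crop are grey at (130,212), grey at (95,283) and green at (156,122). The two grey ones fit the description of bare aluminium; the green one is the look-alike to leave. The enlarged crop confirms this and also shows the second sink was knocked aside, so I'm re-measuring it.

```bash
sed -i 's/s2=((350,440),(220,310)/s2=((340,470),(220,370)/' h.py; python3 - <<'E'
from h import *
z=np.load("pics/top6.npz");r=rects("top",z['d'],["s1","s2"]);print({k:np.round(v,1) for k,v in r.items()})
s=r["s1"];psi=s[4]%180
o=pick((s[0]+.3,s[1]-.3),psi)
print(psi)
if o['grip_width']>25: place(32,-82,39)
E
```

```text
{'s1': array([499.7, 269.9,  48.1,  28.3, -88.9,  22.6,  76. ]), 's2': array([417.1, 303.7,  50.3,  29.4,  73.4,  23. ,  63. ])}
picked t 95.6 p [499.5 269.3 129.3] F [-0.4  0.3 -0.8] w 29.8 gf 40.0 q [-0.47  0.45 -0.14  1.85  0.08  0.85 -0.63]
91.13899970054626
placing t 98.7 p [605.5 -68.6  38.8] F [ 0.4  0.7 -0.9] w 29.8 gf 40.0 q [ 0.1   0.63 -0.09  1.8   0.08  0.72  0.1 ]
```

```bash
python3 - <<'E'
from h import *
shove(-2,49,-83)
to((417,200),200,73.4,v=250)
D=snap("7")
r=rects("top",D["top"][1],["s2"]);print(r)
W=cloud("top",D["top"][1]).reshape(-1,3);q=W[:,:2]-TC;X=q@ex;Y=q@ey
for nm,m in(("sink",(Y<-58)&(Y>-113)&(X>10)&(X<88)),("far",(Y>-44)&(Y<114)&(X>30)&(X<88)),("mid",(Y>-44)&(Y<114)&(abs(X)<25)),("near",(Y>-44)&(Y<114)&(X<-30)&(X>-88))):
    m=m&(W[:,2]>17)&(W[:,2]<36)
    if m.sum()>9: print(nm,m.sum(),cv2.minAreaRect(np.stack([X[m],Y[m]],1).astype(np.float32)),np.percentile(W[m,2],[10,50,90]).round(1))
cv2.imwrite("pics/t7.png",cv2.resize(D["top"][0][100:230,170:320,::-1],(692,600),interpolation=cv2.INTER_CUBIC))
st()
E
```

```text
pre t 103.2 p [571.9 -74.   35.9] F [ 0.8 -0.3  0.1] w 0.4 gf 0.0 q [ 0.11  0.59 -0.09  1.89  0.08  0.67  0.1 ]
shoved t 104.3 p [622.2 -67.5  36. ] F [-0.4 -0.3 -0.4] w -0.1 gf 0.0 q [ 0.09  0.65 -0.08  1.76  0.08  0.73  0.1 ]
{'s2': None}
sink 152 ((72.40510559082031, -81.91206359863281), (30.4272403717041, 47.21563720703125), 0.3141413927078247) [19.4 24.5 28.3]
far 259 ((63.81003189086914, 37.199134826660156), (119.65994262695312, 21.998991012573242), 89.62289428710938) [18.6 23.3 26.2]
mid 327 ((-4.887646675109863, 36.8692626953125), (21.356176376342773, 148.9498748779297), 0.3120742440223694) [18.5 23.1 26.8]
near 258 ((-72.71914672851562, 36.321678161621094), (119.61012268066406, 20.38947296142578), 89.9788818359375) [18.6 23.  26.5]
 t 108.2 p [417.3 199.1 199.7] F [-0.2  0.1 -0.6] w 87.7 gf 0.0 q [-0.42  0.2  -0.15  2.03  0.04  0.92 -0.88]
```

View pics/t7.png

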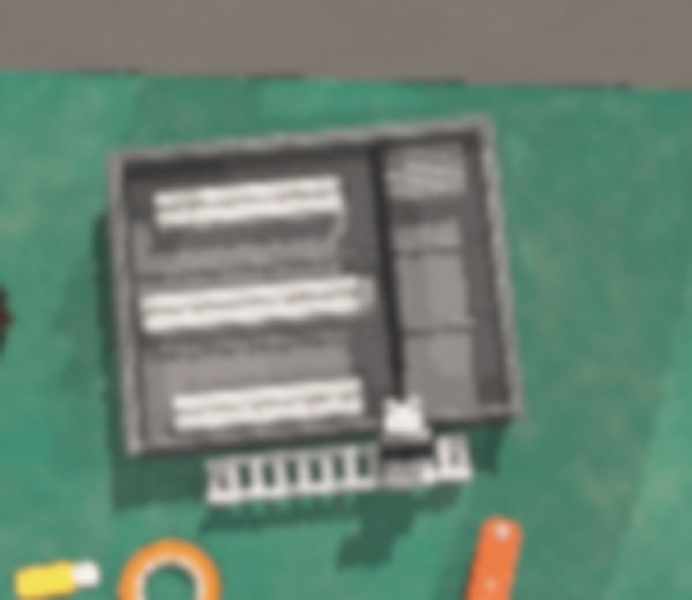

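All three profiles are flat in their lanes: far at crop (250,202), middle at (255,305), near at (268,403). The first sink is in the far right lane at (427,172), fins up. Last is the second sink.

```bash
python3 - <<'E'
from h import *
o=pick((417.4,303.4),73.4)
if o['grip_width']>25:
    place(-5,-85,33.5)
    to((440,-230),260,v=250)
    D=snap("8")
    W=cloud("top",D["top"][1]).reshape(-1,3);q=W[:,:2]-TC;X=q@ex;Y=q@ey
    for nm,m in(("sinkfar",(Y<-58)&(Y>-113)&(X>40)&(X<88)),("sinkmid",(Y<-58)&(Y>-113)&(X>-40)&(X<25)),("far",(Y>-44)&(Y<114)&(X>30)&(X<88)),("mid",(Y>-44)&(Y<114)&(abs(X)<25)),("near",(Y>-44)&(Y<114)&(X<-30)&(X>-88))):
        m=m&(W[:,2]>17)&(W[:,2]<36)
        if m.sum()>9: print(nm,m.sum(),cv2.minAreaRect(np.stack([X[m],Y[m]],1).astype(np.float32)),np.percentile(W[m,2],[10,50,90]).round(1))
    w=(W[:,2]>74)&(W[:,2]<100)&(abs(Y+50)<40)&(abs(X+118)<30);print("wing",np.percentile(W[w,2],[10,50,90]).round(1))
    cv2.imwrite("pics/t8.png",cv2.resize(D["top"][0][100:260,100:380,::-1],(788,450),interpolation=cv2.INTER_CUBIC))
    st()
E
```

```text
picked t 112.0 p [417.  303.1 129.4] F [ 0.  -0.7 -0.7] w 29.5 gf 40.0 q [-0.58  0.38 -0.18  1.97  0.09  0.8  -1.1 ]
placing t 115.5 p [569.4 -76.4  34. ] F [-1.6  0.   9.2] w 29.8 gf 42.9 q [ 0.14  0.59 -0.13  1.89  0.12  0.66  0.08]
sinkfar 153 ((72.46527862548828, -81.52216339111328), (30.910295486450195, 46.86189651489258), 0.13472220301628113) [18.9 24.5 27.6]
sinkmid 157 ((-5.600359916687012, -83.35049438476562), (49.81051254272461, 30.868389129638672), 89.94830322265625) [18.3 23.7 27.4]
far 258 ((63.801353454589844, 36.97748947143555), (21.82209587097168, 119.2858657836914), 0.010984502732753754) [18.9 23.1 26.4]
mid 320 ((-5.008284568786621, 36.91832733154297), (21.009990692138672, 149.0291748046875), 0.07875925302505493) [18.5 23.  25.8]
near 267 ((-72.48265838623047, 36.12635040283203), (119.24137878417969, 20.6702823638916), 89.95344543457031) [18.4 22.8 26.1]
wing [78.7 82.3 83.6]
 t 118.4 p [ 440.3 -228.8  259. ] F [ 0.9 -0.2  0.4] w 87.5 gf 0.0 q [ 0.46  0.19 -0.09  1.88  0.02  1.08  0.49]
```

View pics/t8.png

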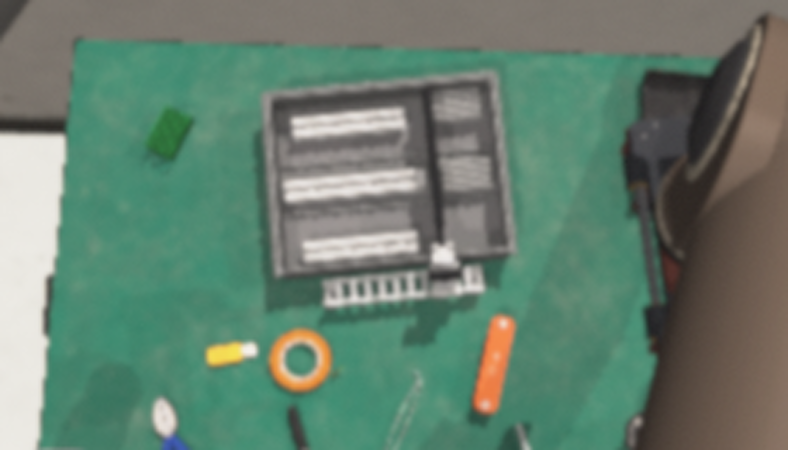

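The picture shows three profiles left of the divider, at (348,122), (350,186) and (360,246). Two sinks lie right of it at (457,104) and (465,173), fins up, and the pin is home. The green look-alike at (170,133) is still on the bench. Handing in.

```bash
python3 -c "
from bench import robot
print(robot.job_done())"
```

```text
the job is handed in; nothing more can be done
None
```

I handed the job in at about 118 s: the loupe is in the black tray (no setting block was there), the divider is pinned home at about 0.114 m, and the three profiles and two heat sinks lie flat and lengthwise in their compartments by the last camera check; no verdict was returned.

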